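Snap the retaining clip onto the tape-roll stand

ROBOT

A 6-joint arm with a two-finger parallel gripper is mounted at the origin on the work surface; the furniture and walls round the work are solid. World frame = base frame: x ahead of the robot, y to its left, z up, the work surface at z = 0. Lengths are in m, angles in degrees, forces in N, time in s.
With the tool pointing down it reaches from about 0.35 to 0.875 m from the base axis. Payload 4.2 kg.
Tool frame: the origin (TCP) lies on the centre line of the jaws, within the pads' length; the fingertips stand tip_reach ahead of it and the grasp point (between the pads) is the TCP (tip_reach is the distance from the TCP to the fingertips, in m); z points along the fingers, y is the line along which they close (so a half turn about z gives the same grasp; the last joint's range is limited). The gripper opens to 87 mm and grips with 3 to 60 N. Pads are 19 mm wide; open, the fingers measure 117 mm over their backs; the gripper's body (75 mm by 190 mm) begins 51 mm behind the grasp point.
Start: joints at [89.473, 22.042, 0.453, 0, -68.411, -14.817], TCP at [0.165, 0.603, 0.242] pointing down, gripper open.
Joint ranges: [-179.83, 179.83], [-69.29, 118.12], [-61.27, 80.66], [-181.25, 117.63], [-171.15, -9.14], [-177.46, 177.46]. Speed limits (degrees/s): [159.86, 159.86, 180, 180, 180, 180].

INTERFACE

Orientations are given as a 3x3 rotation matrix whose columns are the frame's x, y, z axes.
In Python, from station import sense, capture, finish_job, tip_reach gives the robot as it stands.
- The arm moves only by the tool arm_command, never from a script. Its argument "deltas" is a list of rows, each a list of 7 numbers: the turn, a rotation vector about the tool's x, y, z in rad, then the shift along the tool's x, y, z in cm, then the closure, from -1 (fully open) to 1 (shut), so that 0 is half open. In form: [[rx, ry, rz, dx, dy, dz, hand], ...]. A call has 1 to 8 rows; each row is the pose to reach, as a shift and turn from the pose commanded when the call began, along the tool's axes at that moment; what a row does not reach only later rows make up. A row lasts 1/12 s, in which the tool goes at most 41.7 mm and 7.16 degrees, less where a joint would pass 70% of its speed; a pose out of reach is approached as far as the arm can. A call with a gripper value outside its range is refused whole. The fingers move at their own pace and stop on an object; the grip force is fixed at half the most. Time passes only in rows, so rows that repeat a pose let the fingers close. It gives the time, the measured TCP pose, the force, the opening and the grip force at its end, in the units of the state.
- sense(): the state, without advancing time (a new reading comes with each control period).
- capture(name): name is "scene" or "top" or "wrist"; returns a dict with "pixels" (420x560x3 uint8, blue, green, red), "fovy" (degrees; the focal length in pixels is half the picture's height over the tangent of half this angle, whatever the lens; pixels are square), "cx", "cy" (the principal point, pixels), "k1" (the pictures are not rectified: a ray, as slopes to the right and down, at radius r is drawn at 1 + k1 r^2 times it, then the intrinsics apply), "rvec" (rotation vector, rad) and "tvec" (3), from world to camera coordinates, as OpenCV has them. Camera axes: x right, y down, z forward; pixel columns grow to the right and rows downward; lengths in m; the calibration is good to about 2 mm. A picture is of the moment at which its call begins. There is no depth.
- finish_job(): hands the job in; it is judged then, once.
The state is a dict: "time_s": time; "joints": joint angles; "joint_velocities": joint speeds; "effort": joint torques, N m; "tcp_pos": TCP position; "ee_rot": TCP orientation; "wrist_force": force on the tool from outside, world axes, zero at the start; "moment": the same for the moment, N m; "gripper_width": opening from 0.0 (shut) to 1.0 (fully open); "gripper_force": force on a finger pad.
Only numpy, scipy, OpenCV 4.12 (cv2) and the standard library are available. Lean on these libraries where they do the work, as an engineer would, in place of code of your own. Each camera call takes 0.05 s, during which the arm holds its last target. There are 200 camera calls.

TASK

One of the two small stands carries a roll of tape with a pale metal disc on top. Pick up the orange spring clip by its upright tab and push it sideways onto the neck of that stand's spindle, between the disc and the cap, until it snaps fully home, lying level. Then let go of it, and do not push away or knock over the salt shaker.

Things in the scene. Friction and masses are not known exactly. Their poses are not given: they have to be found in the camera images.
- clip: Orange spring clip, about 74 g, flat on the worktop. Origin: seat centre (spindle axis goes there), underside; +x out of the mouth, z up. Plate 12 thick, 40 wide, x -34 to 28. Upright grip tab at x -48, y 0: 28 long (x), 14 thick (y), top z 48. Sprung jaws: throat 14 wide at x 9 spreads round the 20 mm neck; mouth 36 wide at x 28; stop bar at x -12. Pushing on along +x takes 5 to 15 N, then snaps
- roll_stand: Fixed round stand with the cream tape roll; clip may come from any side. Origin: on the worktop, on the spindle axis. Black base 100 mm dia; roll 98 dia, z 12 to 37; thin metal disc 88 dia, top z 41; neck 20 dia, z 41 to 65 (the clip belongs here and rests on the disc, underside at z 41); cap 32 dia, z 65 to 77, too wide for the clip to pass over
- bare_stand: The other fixed stand: same black base (100 mm dia, 12 high), 20 mm spindle and cap (top at z 77), but no roll and no disc: not the one to clip. Origin on the worktop, on the spindle axis
- salt_shaker: Salt shaker with grey top, 44 mm diameter, 90 mm tall, standing loose behind the stands; leave it standing. Origin at the centre of its underside

How it is judged:
By the outcome, as a careful person would: the job done as asked, in the order asked, and still so for the second after the job is handed in, with the robot touching nothing.
It also fails if it takes over 38 s, if anything falls off the work surface, if the arm or the gripper's body presses on something with over 40 N, if the wrist force passes 120 N, or if a joint passes its speed limit or range.

## Working session

There is one attempt and no reset: what is moved stays moved. The work goes in short steps, Python scripts to look and compute and a tool call to move; the robot and the scene stay as the last step left them, time stands still between calls to the robot, and variables do not carry over. Pictures are saved under pics/ and viewed, at most 10 in all, crops included, and the job is handed in when it is done.

Besides the shell and the picture viewer there is one more tool, called after "Request:" by a JSON object that holds its "fn" and its "kwargs", one argument or row to a line. arm_command: Moves the arm, as the interface text tells. Its arguments: {"type":"object","properties":{"deltas":{"type":"array"}},"required":["deltas"]}

```bash
mkdir -p pics
cat > h.py <<'E'
import numpy as np, cv2, json, pickle
from station import sense, capture, finish_job, tip_reach
def K(c):
    f=210/np.tan(np.radians(c["fovy"])/2); return f
def snap(n,fn):
    c=capture(n); cv2.imwrite(f"pics/{fn}.png",c["pixels"]); pickle.dump(c,open(f"pics/{fn}.pkl","wb")); return c
def ray(c,u,v):
    f=K(c); M=np.array([[f,0,c["cx"]],[0,f,c["cy"]],[0,0,1]])
    d=np.array([u-c["cx"],v-c["cy"]])/f; s=d.copy()
    for _ in range(50): s=d/(1+c["k1"]*(s@s))
    R=cv2.Rodrigues(np.array(c["rvec"],float))[0]; t=np.array(c["tvec"],float).ravel()
    w=R.T@np.array([s[0],s[1],1]); return -R.T@t, w/np.linalg.norm(w)
def onz(c,u,v,z):
    o,d=ray(c,u,v); return o+d*(z-o[2])/d[2]
def tri(*obs):
    A=np.zeros((3,3));b=np.zeros(3);rs=[ray(*x) for x in obs]
    for o,d in rs: P=np.eye(3)-np.outer(d,d);A+=P;b+=P@o
    p=np.linalg.solve(A,b); return p,[np.linalg.norm(np.cross(p-o,d)) for o,d in rs]
def proj(c,p):
    R=cv2.Rodrigues(np.array(c["rvec"],float))[0]; q=R@np.array(p)+np.array(c["tvec"],float).ravel()
    s=q[:2]/q[2]; return s*(1+c["k1"]*(s@s))*K(c)+[c["cx"],c["cy"]]
def load(fn): return pickle.load(open(f"pics/{fn}.pkl","rb"))
E
python3 - <<'E'
from h import *
a=snap("scene","s0");b=snap("top","t0");w=snap("wrist","w0")
cv2.imwrite("pics/all0.png",cv2.resize(np.vstack([np.hstack([a["pixels"],b["pixels"]]),np.hstack([w["pixels"],w["pixels"]*0])]),(800,600)))
s=sense();print(tip_reach,s)
E
```

```text
0.019 {'time_s': 0.15, 'joints': array([ 8.94719580e+01,  2.20824862e+01,  3.99592227e-01, -1.59969741e-02,
       -6.84095190e+01, -1.48137101e+01]), 'joint_velocities': array([-0.01551723, -0.15868294,  0.26975755,  0.04025734,  0.0147718 ,
       -0.0738767 ]), 'effort': array([-4.23598283e-05, -3.91048658e+01,  1.87588531e+01,  4.22234774e+00,
        1.24114883e-02, -1.33443773e-04]), 'tcp_pos': array([0.16528357, 0.60234596, 0.24071572]), 'ee_rot': array([[ 9.64337655e-01, -2.64674918e-01, -2.74463882e-04],
       [-2.64675011e-01, -9.64336324e-01, -1.61043610e-03],
       [ 1.61566552e-04,  1.62564790e-03, -9.99998666e-01]]), 'wrist_force': array([-0.62177285,  0.96082909, -0.6595189 ]), 'moment': array([-0.00952161, -0.00347577, -0.01898151]), 'gripper_force': 0.0, 'gripper_width': 1.0036493496409717}
```

View pics/all0.png

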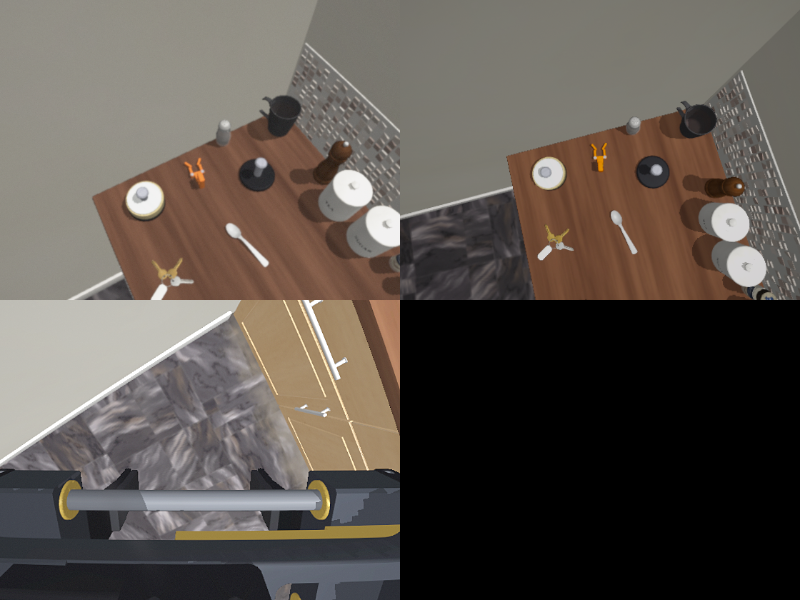

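The scene view shows the tape roll at about (203,280)/0.714 px, the clip at its right and the bare stand further right. The top view shows the same three things. Next I'll enlarge both.

Run:
```python
from h import *
a=load("s0");b=load("t0")
A=a["pixels"][150:320,150:400];B=b["pixels"][150:270,140:390]
A=cv2.resize(A[:,:],None,fx=3.2,fy=3.2,interpolation=cv2.INTER_CUBIC)
cv2.imwrite("pics/sc.png",A)
cv2.imwrite("pics/tc.png",cv2.resize(B,None,fx=3.2,fy=3.2,interpolation=cv2.INTER_CUBIC))
for c,u,v in[(a,203,280),(a,280,243),(b,207,243),(b,280,222),(b,357,240),(b,326,178)]:print(onz(c,u,v,.02))
for c in(a,b):print(K(c),ray(c,280,210))
```

```text
[0.46819093 0.20319239 0.02      ]
[0.50865655 0.04522382 0.02      ]
[0.47007273 0.20811404 0.02      ]
[0.51613923 0.05122836 0.02      ]
[ 0.47801705 -0.11326027  0.02      ]
[ 0.6137592  -0.04899832  0.02      ]
428.9627044657418 (array([0.13511581, 0.13808198, 0.76327349]), array([ 0.51110743, -0.12718947, -0.85005414]))
397.9173795828742 (array([0.40343219, 0.0262592 , 0.87283896]), array([ 0.16078323,  0.02909754, -0.98656074]))
```

View pics/sc.png

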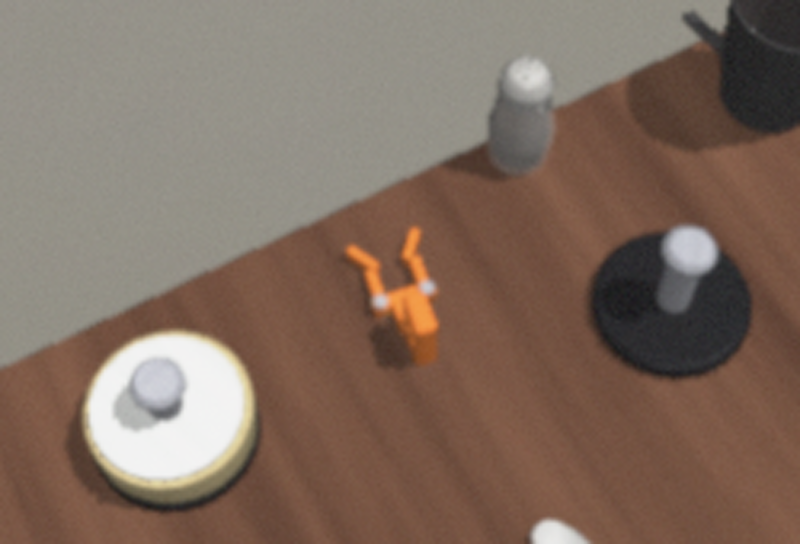

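View pics/tc.png

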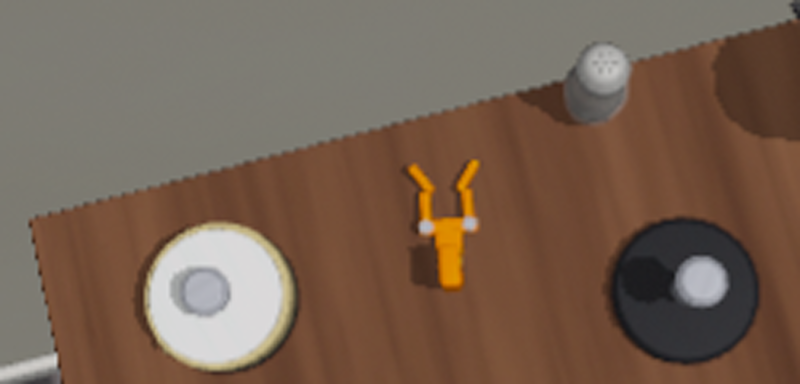

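The scene crop shows the tab top's near edge at (424,330), the mouth tips at (350,250) and (416,232), and the roll cap at (158,380). The top crop shows the tab near (450,282), the tips at (412,168) and (475,163), and the cap at (205,291). The shaker stands behind, near the edge of the worktop.

Run:
```python
from h import *
a=load("s0");b=load("t0")
S=lambda x,y:(a,150+x/3.2,150+y/3.2)
T=lambda x,y:(b,140+x/3.2,150+y/3.2)
for n,s,t in [("tabnear",(424,330),(450,285)),("cap",(158,380),(205,291)),("disc",(171,407),(219,297)),
 ("tipL",(350,250),(412,168)),("tipR",(416,232),(475,163)),("dotL",(380,301),(427,227)),("dotR",(428,287),(470,223)),("salt",(528,76),(603,66)),("bare",(690,250),(701,281))]:
    p,r=tri(S(*s),T(*t));print(n,p.round(4),np.round(r,4))
for n,s,t,z in [("tipL",(350,250),(412,168),.012),("tipR",(416,232),(475,163),.012),("dotL",(380,301),(427,227),.012),("dotR",(428,287),(470,223),.012),("cap",(158,380),(205,291),.077),("tab",(424,330),(450,284),.048)]:
    print(n,onz(*S(*s),z).round(4),onz(*T(*t),z).round(4))
```

```text
tabnear [0.4773 0.0487 0.0392] [0.0005 0.0005]
cap [0.4702 0.203  0.0674] [0.0012 0.0012]
disc [0.4693 0.2017 0.0305] [0.0012 0.0012]
tipL [0.5621 0.0763 0.0007] [0.001 0.001]
tipR [ 0.566   0.0322 -0.0014] [0.0012 0.0012]
dotL [0.5205 0.0658 0.0029] [0.0005 0.0005]
dotR [0.523  0.0353 0.0033] [0.0014 0.0014]
salt [ 0.6148 -0.0511  0.0755] [0.002 0.002]
bare [ 0.4781 -0.1114  0.0643] [0.0012 0.0012]
tipL [0.5554 0.0763 0.012 ] [0.5604 0.0765 0.012 ]
tipR [0.558  0.0329 0.012 ] [0.564  0.0332 0.012 ]
dotL [0.5158 0.0663 0.012 ] [0.5195 0.0658 0.012 ]
dotR [0.518  0.0352 0.012 ] [0.5223 0.0365 0.012 ]
cap [0.4651 0.2011 0.077 ] [0.4697 0.202  0.077 ]
tab [0.473  0.0494 0.048 ] [0.4774 0.0489 0.048 ]
```

Request:
{"fn": "arm_command", "kwargs": {
  "deltas": [
    [0,0,1.0,23,22,1,-1],
    [0,0,1.0,23,22,1,-1],
    [0,0,1.0,23,22,1,-1],
    [0,0,1.0,23,22,1,-1],
    [0,0,1.0,23,22,1,-1],
    [0,0,1.0,23,22,1,-1],
    [0,0,1.0,23,22,1,-1],
    [0,0,1.0,23,22,1,-1]
  ]
}}

```text
time_s: 0.82
tcp_pos: [0.3295, 0.3263, 0.2313]
ee_rot: [[0.291, -0.957, -0.001], [-0.957, -0.291, -0.001], [0.001, 0.001, -1.0]]
wrist_force: [-0.5, 0.8, 0.4]
gripper_width: 1.005
gripper_force: 0.0
```

```bash
cat >> h.py <<'E'
from scipy.spatial.transform import Rotation as Ro
def goal(p,yaw,st=None):
    s=sense(); R=s["ee_rot"]; y=np.radians(yaw)
    G=np.array([[np.cos(y),np.sin(y),0],[np.sin(y),-np.cos(y),0],[0,0,-1]])
    print("tcp",s["tcp_pos"].round(4),"yaw",np.degrees(np.arctan2(R[1,0],R[0,0])).round(2),"j",s["joints"].round(1),"F",s["wrist_force"].round(2),"w",round(s["gripper_width"],3),"gf",round(s["gripper_force"],1),"t",round(s["time_s"],2))
    print("rot",Ro.from_matrix(R.T@G).as_rotvec().round(4),"cm",(R.T@(np.array(p)-s["tcp_pos"])*100).round(2))
E
python3 - <<'E'
from h import *
goal([.489,.05,.22],-175.5)
E
```

```text
tcp [0.3295 0.3263 0.2313] yaw -73.08 j [ 64.9   6.7 -22.   -0.  -61.3 -47.9] F [-0.49  0.81  0.35] w 1.005 gf 0.0 t 0.82
rot [ 1.0000e-04 -1.4000e-03  1.7875e+00] cm [31.08 -7.22  1.15]
```

Request:
{"fn": "arm_command", "kwargs": {
  "deltas": [
    [0,0,1.0,31.1,-7.2,1.2,-1],
    [0,0,1.0,31.1,-7.2,1.2,-1],
    [0,0,1.0,31.1,-7.2,1.2,-1],
    [0,0,1.0,31.1,-7.2,1.2,-1],
    [0,0,1.0,31.1,-7.2,1.2,-1],
    [0,0,1.0,31.1,-7.2,1.2,-1],
    [0,0,1.0,31.1,-7.2,1.2,-1],
    [0,0,1.0,31.1,-7.2,1.2,-1]
  ]
}}

```text
time_s: 1.48
tcp_pos: [0.4913, 0.0515, 0.2193]
ee_rot: [[-0.648, -0.762, -0.0], [-0.762, 0.648, -0.0], [0.0, -0.0, -1.0]]
wrist_force: [0.9, -0.1, -0.2]
gripper_width: 1.001
gripper_force: 0.0
```

Request:
{"fn": "arm_command", "kwargs": {
  "deltas": [
    [0,0,0.79,0,0,0,-1],
    [0,0,0.79,0,0,0,-1],
    [0,0,0.79,0,0,0,-1],
    [0,0,0.79,0,0,0,-1],
    [0,0,0.79,0,0,0,-1],
    [0,0,0.79,0,0,0,-1],
    [0,0,0.79,0,0,0,-1],
    [0,0,0.79,0,0,0,-1]
  ]
}}

```text
time_s: 2.15
tcp_pos: [0.4902, 0.0543, 0.2193]
ee_rot: [[-0.997, -0.083, -0.001], [-0.083, 0.997, -0.0], [0.001, -0.0, -1.0]]
wrist_force: [0.9, -0.2, 0.5]
gripper_width: 0.998
gripper_force: 0.0
```

Run:
```python
from h import *
goal([.489,.05,.05],-175.5)
c=snap("wrist","w1");R=sense()["ee_rot"];p=sense()["tcp_pos"]
o,d=ray(c,c["cx"],c["cy"]);print(R.T@(o-p),R.T@d,K(c))
for q in([.489,.05,.048],[.534,.053,.012],[.468,.202,.077],[.616,-.05,.09]):print(q,proj(c,q).round(0))
cv2.imwrite("pics/w1b.png",cv2.resize(c["pixels"],(800,600),interpolation=cv2.INTER_CUBIC))
```

```text
tcp [0.4902 0.0543 0.2193] yaw -175.24 j [  25.2   10.3  -19.5   -0.   -60.2 -110.4] F [ 0.86 -0.23  0.45] w 0.998 gf 0.0 t 2.15
rot [-0.     -0.0006  0.0046] cm [ 0.15 -0.41 16.93]
[ 0.0713084  -0.00042433 -0.14381939] [-2.61296936e-01 -6.78792508e-04  9.65258230e-01] 315.819744269248
[0.489, 0.05, 0.048] [268. 192.]
[0.534, 0.053, 0.012] [268. 223.]
[0.468, 0.202, 0.077] [432. 190.]
[0.616, -0.05, 0.09] [158. 317.]
```

View pics/w1b.png

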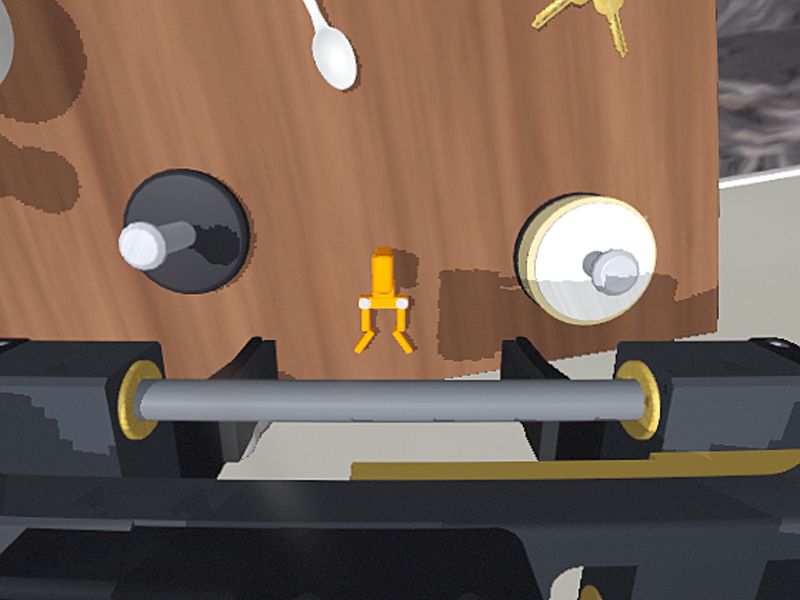

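The wrist view (800x600) shows the tab top centred at about (383.5,275.5), square to the tool. The mouth tips are at (360,350) and (408,350), and the roll's cap is at (614,272).

Run:
```python
from h import *
a=load("s0");b=load("t0");w=load("w1")
S=lambda x,y:(a,150+x/3.2,150+y/3.2)
T=lambda x,y:(b,140+x/3.2,150+y/3.2)
W=lambda x,y:(w,x/800*560,y/600*420)
print("tab",onz(*W(383.5,275.5),.048)," near",tri(W(383.5,256),T(450,285)),tri(W(383.5,256),S(424,330)))
print("cap",onz(*W(614,272),.077),tri(W(614,272),T(205,291)),tri(W(614,272),S(158,380),T(205,291)))
print("disc",onz(*W(597,257),.041),tri(W(597,257),T(219,297)))
print("tips",onz(*W(360,351),.008),onz(*W(408,351),.008),onz(*W(364,303),.012),onz(*W(402,303),.012))
goal([.489,.05,.05],-175.3)
```

```text
tab [0.49006444 0.05012748 0.048     ]  near (array([0.47744768, 0.04905687, 0.03988972]), [np.float64(2.6280316681927486e-05), np.float64(2.6280316681895164e-05)]) (array([0.4774032 , 0.04863859, 0.03910568]), [np.float64(0.00043293319834746344), np.float64(0.0004329331983474303)])
cap [0.46863563 0.20008644 0.077     ] (array([0.47004958, 0.20360624, 0.07025346]), [np.float64(0.0002607793605903568), np.float64(0.00026077936059042063)]) (array([0.46957197, 0.20294887, 0.07009094]), [np.float64(0.000743329357806118), np.float64(0.0016090908953976767), np.float64(0.0009492155397143776)])
disc [0.46488103 0.20427427 0.041     ] (array([0.46579757, 0.19909585, 0.05067074]), [np.float64(0.0023331358350854505), np.float64(0.0023331358350855455)])
tips [0.56574287 0.03583609 0.008     ] [0.56239306 0.07623186 0.008     ] [0.52219062 0.03645856 0.012     ] [0.51964919 0.06714505 0.012     ]
tcp [0.4903 0.0543 0.2194] yaw -175.14 j [  25.2   10.3  -19.5   -0.   -60.2 -110.4] F [0.46 0.21 0.29] w 1.002 gf 0.0 t 2.2
rot [-0.0001 -0.0004  0.0029] cm [ 0.16 -0.42 16.94]
```

Request:
{"fn": "arm_command", "kwargs": {
  "deltas": [
    [0,0,0,0.1,-0.4,4,-1],
    [0,0,0,0.1,-0.4,8,-1],
    [0,0,0,0.1,-0.4,12,-0.6],
    [0,0,0,0.1,-0.4,15,-0.4],
    [0,0,0,0.1,-0.4,17.5,-0.2],
    [0,0,0,0.1,-0.4,19.1,0],
    [0,0,0,0.1,-0.4,19.1,0],
    [0,0,0,0.1,-0.4,19.1,0]
  ]
}}

```text
time_s: 2.87
tcp_pos: [0.4896, 0.0501, 0.0281]
ee_rot: [[-0.996, -0.085, -0.002], [-0.085, 0.996, -0.001], [0.002, -0.001, -1.0]]
wrist_force: [0.6, 0.5, 0.7]
gripper_width: 0.627
gripper_force: 0.0
```

Request:
{"fn": "arm_command", "kwargs": {
  "deltas": [
    [0,0,0,0,0,0,1],
    [0,0,0,0,0,0,1],
    [0,0,0,0,0,0,1],
    [0,0,0,0,0,0,1],
    [0,0,0,0,0,0,1],
    [0,0,0,0,0,0,1],
    [0,0,0,0,0,0,1],
    [0,0,0,0,0,0,1]
  ]
}}

```text
time_s: 3.53
tcp_pos: [0.4898, 0.0503, 0.029]
ee_rot: [[-0.996, -0.084, 0.0], [-0.084, 0.996, -0.0], [-0.0, -0.0, -1.0]]
wrist_force: [-1.0, -0.7, 4.0]
gripper_width: 0.16
gripper_force: 30.0
```

Run:
```python
from h import *
goal([.49,.05,.10],-175.3)
```

```text
tcp [0.4898 0.0503 0.029 ] yaw -175.18 j [  24.8   25.1  -32.5    0.   -32.5 -110. ] F [-0.97 -0.74  4.03] w 0.16 gf 30.0 t 3.53
rot [-0.0001  0.0001  0.0021] cm [-0.02 -0.03 -7.1 ]
```

Request:
{"fn": "arm_command", "kwargs": {
  "deltas": [
    [0,0,0,0,0,-1,1],
    [0,0,0,0,0,-3,1],
    [0,0,0,0,0,-6,1],
    [0,0,-0.1,0.5,0,-8,1],
    [0,0,-0.2,1,0,-8,1],
    [0,0,-0.3,1.5,0,-8,1],
    [0,0,-0.4,2,0,-8,1],
    [0,0,-0.5,2,0,-8,1]
  ]
}}

```text
time_s: 4.2
tcp_pos: [0.4685, 0.0483, 0.1083]
ee_rot: [[-0.832, -0.555, -0.001], [-0.555, 0.832, 0.0], [0.001, 0.001, -1.0]]
wrist_force: [-0.4, -0.3, -0.4]
gripper_width: 0.159
gripper_force: 30.0
```

Request:
{"fn": "arm_command", "kwargs": {
  "deltas": [
    [0,0,-0.1,0,0,0,1],
    [0,0,-0.2,0,0,0,1],
    [0,0,-0.3,0,0,0,1],
    [0,0,-0.4,0,0,0,1],
    [0,0,-0.5,0,0,0,1],
    [0,0,-0.6,0,0,0,1],
    [0,0,-0.7,0,0,0,1],
    [0,0,-0.8,0,0,0,1]
  ]
}}

```text
time_s: 4.87
tcp_pos: [0.4696, 0.0485, 0.1082]
ee_rot: [[-0.181, -0.983, -0.001], [-0.983, 0.181, -0.0], [0.0, 0.001, -1.0]]
wrist_force: [-1.1, -0.4, -1.3]
gripper_width: 0.158
gripper_force: 30.0
```

Run:
```python
from h import *
goal([.4685,.07,.10],-90)
```

```text
tcp [0.4696 0.0485 0.1082] yaw -100.44 j [ 25.7  16.  -30.8  -0.  -43.2 -36.1] F [-1.08 -0.4  -1.33] w 0.158 gf 30.0 t 4.87
rot [ 7.000e-04 -1.000e-04 -1.823e-01] cm [-2.09  0.49  0.82]
```

Finish the turn at TCP y = 0.085 and z = 0.078, then look.

Request:
{"fn": "arm_command", "kwargs": {
  "deltas": [
    [0,0,-0.1,-1,0.2,1,1],
    [0,0,-0.182,-2,0.5,2,1],
    [0,0,-0.182,-3,0.7,3,1],
    [0,0,-0.182,-3.6,0.8,3,1],
    [0,0,-0.182,-3.6,0.8,3,1],
    [0,0,-0.182,-3.6,0.8,3,1]
  ]
}}

```text
time_s: 5.37
tcp_pos: [0.4689, 0.0857, 0.0788]
ee_rot: [[-0.004, -1.0, 0.0], [-1.0, 0.004, -0.0], [0.0, -0.0, -1.0]]
wrist_force: [0.3, 0.8, -1.5]
gripper_width: 0.16
gripper_force: 30.0
```

Run:
```python
from h import *
goal([.4685,.085,.073],-90)
s=snap("scene","s2");t=snap("top","t2");w=snap("wrist","w2")
z=lambda i:cv2.resize(i,(400,300),interpolation=cv2.INTER_CUBIC)
cv2.imwrite("pics/v2.png",np.vstack([np.hstack([z(s["pixels"][200:335,150:330]),z(t["pixels"][180:300,160:320])]),np.hstack([z(w["pixels"]),z(w["pixels"][150:330,160:400])])]))
```

```text
tcp [0.4689 0.0857 0.0788] yaw -90.25 j [ 29.9  19.  -32.1   0.  -38.9 -30.2] F [ 0.28  0.81 -1.55] w 0.16 gf 30.0 t 5.37
rot [-0.0002 -0.     -0.0044] cm [0.07 0.04 0.58]
```

View pics/v2.png

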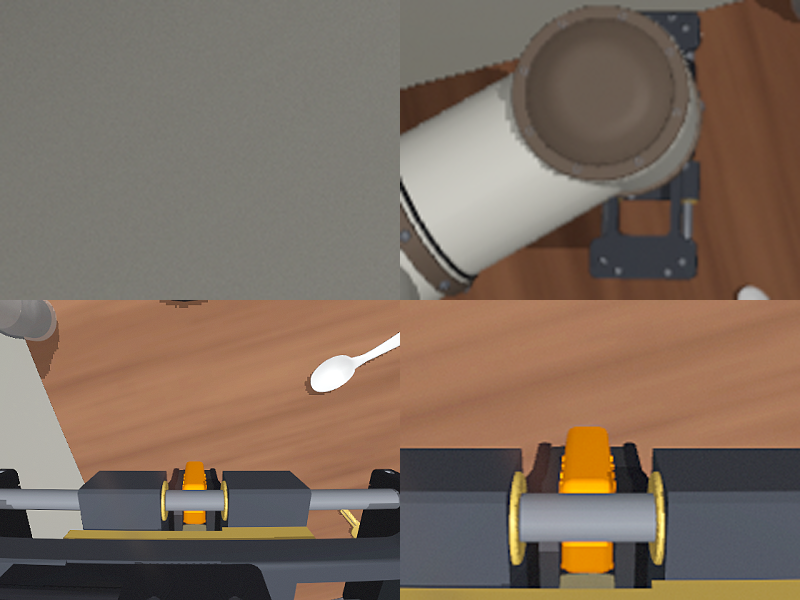

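The clip is held squarely in the fingers (wrist view), and the other cameras are blocked by the arm. I'll go in level now, watching the force.

Request:
{"fn": "arm_command", "kwargs": {
  "deltas": [
    [0,0,-0.004,-0.5,0,0.3,1],
    [0,0,-0.004,-1.2,0,0.5,1],
    [0,0,-0.004,-2,0,0.5,1],
    [0,0,-0.004,-2.8,0,0.5,1],
    [0,0,-0.004,-3.4,0,0.5,1],
    [0,0,-0.004,-3.4,0,0.5,1]
  ]
}}

```text
time_s: 6.02
tcp_pos: [0.4693, 0.121, 0.0737]
ee_rot: [[0.001, -1.0, 0.001], [-1.0, -0.001, 0.0], [-0.0, -0.001, -1.0]]
wrist_force: [0.2, -0.8, -0.4]
gripper_width: 0.16
gripper_force: 30.0
```

Request:
{"fn": "arm_command", "kwargs": {
  "deltas": [
    [0,0,0,0,0,0.1,1],
    [0,0,0,0,0,0.2,1],
    [0,0,0,0,0,0.3,1],
    [0,0,0,0,0,0.3,1]
  ]
}}

```text
time_s: 6.35
tcp_pos: [0.4686, 0.1191, 0.0703]
ee_rot: [[-0.001, -1.0, -0.001], [-1.0, 0.001, -0.0], [0.0, 0.001, -1.0]]
wrist_force: [0.5, 0.4, -0.6]
gripper_width: 0.155
gripper_force: 30.0
```

Run:
```python
from h import *
goal([.4686,.153,.070],-90)
```

```text
tcp [0.4686 0.1191 0.0703] yaw -90.08 j [ 33.6  20.4 -31.6  -0.  -38.  -33.6] F [ 0.5   0.39 -0.65] w 0.155 gf 30.0 t 6.35
rot [ 0.0006 -0.0004 -0.0014] cm [-3.39  0.01  0.02]
```

Request:
{"fn": "arm_command", "kwargs": {
  "deltas": [
    [0,0,0,-0.3,0,0,1],
    [0,0,0,-0.6,0,0,1],
    [0,0,0,-0.9,0,0,1],
    [0,0,0,-1.2,0,0,1],
    [0,0,0,-1.4,0,0,1],
    [0,0,0,-1.6,0,0,1]
  ]
}}

```text
time_s: 6.85
tcp_pos: [0.4689, 0.1358, 0.0706]
ee_rot: [[-0.001, -1.0, 0.0], [-1.0, 0.001, 0.0], [-0.0, -0.0, -1.0]]
wrist_force: [0.5, 0.5, -0.3]
gripper_width: 0.159
gripper_force: 30.0
```

Request:
{"fn": "arm_command", "kwargs": {
  "deltas": [
    [0,0,0,-0.2,0,0,1],
    [0,0,0,-0.4,0,0,1],
    [0,0,0,-0.6,0,0,1]
  ]
}}

```text
time_s: 7.1
tcp_pos: [0.4685, 0.1403, 0.0705]
ee_rot: [[-0.001, -1.0, -0.002], [-1.0, 0.001, -0.003], [0.003, 0.002, -1.0]]
wrist_force: [3.0, -5.8, -2.7]
gripper_width: 0.16
gripper_force: 30.1
```

Request:
{"fn": "arm_command", "kwargs": {
  "deltas": [
    [0,0,0,-0.2,0,0,1],
    [0,0,0,-0.4,0,0,1],
    [0,0,0,-0.6,0,0,1]
  ]
}}

```text
time_s: 7.35
tcp_pos: [0.4669, 0.1416, 0.0704]
ee_rot: [[-0.003, -1.0, -0.007], [-1.0, 0.003, -0.011], [0.011, 0.007, -1.0]]
wrist_force: [4.4, -21.6, 6.1]
gripper_width: 0.159
gripper_force: 30.0
```

Run:
```python
from h import *
goal([.4686,.153,.070],-90)
```

```text
tcp [0.4669 0.1416 0.0704] yaw -90.15 j [ 36.1  20.9 -30.8   0.4 -39.  -36.6] F [  4.43 -21.64   6.13] w 0.159 gf 30.0 t 7.35
rot [ 0.0074 -0.0107 -0.0026] cm [-1.14 -0.17  0.03]
```

Request:
{"fn": "arm_command", "kwargs": {
  "deltas": [
    [0,0,0,-0.1,-0.1,0,1],
    [0,0,0,-0.2,-0.15,0,1],
    [0,0,0,-0.3,-0.15,0,1]
  ]
}}

```text
time_s: 7.6
tcp_pos: [0.4693, 0.1484, 0.0703]
ee_rot: [[-0.002, -1.0, -0.003], [-1.0, 0.002, -0.003], [0.003, 0.003, -1.0]]
wrist_force: [-0.4, -2.6, 0.0]
gripper_width: 0.157
gripper_force: 30.3
```

Run:
```python
from h import *
goal([.4686,.153,.070],-90);print(sense()["moment"])
```

```text
tcp [0.4693 0.1484 0.0703] yaw -90.13 j [ 36.5  21.1 -30.3   0.1 -38.8 -36.7] F [-0.42 -2.6   0.04] w 0.157 gf 30.3 t 7.6
rot [ 0.0032 -0.003  -0.0023] cm [-0.46  0.07  0.03]
[-0.77982874  0.13086674 -0.00369021]
```

The force dropped, so it went through the throat. I'll push on to the stop.

Request:
{"fn": "arm_command", "kwargs": {
  "deltas": [
    [0,0,0,-0.1,0,0,1],
    [0,0,0,-0.2,0,0,1],
    [0,0,0,-0.3,0,0,1]
  ]
}}

```text
time_s: 7.85
tcp_pos: [0.4701, 0.1538, 0.0704]
ee_rot: [[-0.001, -1.0, -0.001], [-1.0, 0.001, 0.0], [-0.0, 0.001, -1.0]]
wrist_force: [-1.7, 0.2, -1.4]
gripper_width: 0.159
gripper_force: 30.2
```

Request:
{"fn": "arm_command", "kwargs": {
  "deltas": [
    [0,0,0,-0.1,0,0,1],
    [0,0,0,-0.2,0,0,1],
    [0,0,0,-0.2,0,0,1]
  ]
}}

```text
time_s: 8.1
tcp_pos: [0.4703, 0.1559, 0.0705]
ee_rot: [[-0.001, -1.0, -0.0], [-1.0, 0.001, 0.0], [-0.0, 0.0, -1.0]]
wrist_force: [-2.0, -0.0, -0.5]
gripper_width: 0.158
gripper_force: 30.2
```

Run:
```python
from h import *
goal([.4686,.153,.070],-90);print(sense()["moment"])
```

```text
tcp [0.4703 0.1559 0.0705] yaw -90.03 j [ 37.1  21.3 -30.   -0.  -38.7 -37.2] F [-1.97 -0.04 -0.53] w 0.158 gf 30.2 t 8.1
rot [ 0.0001  0.0001 -0.0005] cm [0.29 0.17 0.05]
[0.19384055 0.46617085 0.06792617]
```

Request:
{"fn": "arm_command", "kwargs": {
  "deltas": [
    [0,0,0,-0.1,0.1,0,1],
    [0,0,0,-0.2,0.15,0,1],
    [0,0,0,-0.2,0.15,0,1]
  ]
}}

```text
time_s: 8.35
tcp_pos: [0.4693, 0.1579, 0.0708]
ee_rot: [[-0.001, -1.0, 0.001], [-1.0, 0.001, 0.001], [-0.001, -0.001, -1.0]]
wrist_force: [0.3, 0.4, -0.3]
gripper_width: 0.157
gripper_force: 30.1
```

Request:
{"fn": "arm_command", "kwargs": {
  "deltas": [
    [0,0,0,-0.1,0,0,1],
    [0,0,0,-0.2,0,0,1],
    [0,0,0,-0.2,0,0,1]
  ]
}}

```text
time_s: 8.6
tcp_pos: [0.4691, 0.1583, 0.0708]
ee_rot: [[-0.001, -1.0, -0.0], [-1.0, 0.001, -0.002], [0.002, 0.0, -1.0]]
wrist_force: [2.5, -6.0, 1.3]
gripper_width: 0.156
gripper_force: 30.1
```

Run:
```python
from h import *
goal([.4686,.153,.070],-90);print(sense()["moment"])
```

```text
tcp [0.4691 0.1583 0.0708] yaw -90.05 j [ 37.5  21.2 -30.    0.1 -38.8 -37.7] F [ 2.45 -6.01  1.34] w 0.156 gf 30.1 t 8.6
rot [ 0.0002 -0.0021 -0.0009] cm [0.53 0.05 0.08]
[-1.73325978 -0.78643731 -0.07024104]
```

Request:
{"fn": "arm_command", "kwargs": {
  "deltas": [
    [0,0,0,-0.1,0,0,1],
    [0,0,0,-0.2,0,0,1]
  ]
}}

```text
time_s: 8.77
tcp_pos: [0.4689, 0.1586, 0.0709]
ee_rot: [[-0.001, -1.0, -0.002], [-1.0, 0.001, -0.005], [0.005, 0.002, -1.0]]
wrist_force: [6.7, -16.0, 3.2]
gripper_width: 0.16
gripper_force: 30.1
```

Request:
{"fn": "arm_command", "kwargs": {
  "deltas": [
    [0,0,0,0.2,0,0,1],
    [0,0,0,0.4,0,0.0,1],
    [0,0,0,0.4,0,0.0,1]
  ]
}}

```text
time_s: 9.02
tcp_pos: [0.469, 0.1573, 0.0706]
ee_rot: [[-0.002, -1.0, 0.0], [-1.0, 0.002, 0.0], [-0.0, -0.0, -1.0]]
wrist_force: [-0.3, 0.9, -0.9]
gripper_width: 0.154
gripper_force: 30.1
```

Run:
```python
from h import *
goal([.4686,.153,.070],-90);print(sense()["moment"])
```

```text
tcp [0.469  0.1573 0.0706] yaw -90.1 j [ 37.4  21.2 -30.1  -0.  -38.7 -37.5] F [-0.32  0.86 -0.88] w 0.154 gf 30.1 t 9.02
rot [-0.0002  0.0005 -0.0017] cm [0.43 0.04 0.06]
[ 0.06463763 -0.03580033 -0.05403933]
```

It's firmly on the stop and the forces are relaxed. I'll open, rise and look.

Request:
{"fn": "arm_command", "kwargs": {
  "deltas": [
    [0,0,0,0,0,0,0],
    [0,0,0,0,0,0,0],
    [0,0,0,0,0,0,0],
    [0,0,0,0,0,0,0],
    [0,0,0,0,0,-1,0],
    [0,0,0,0,0,-3,0],
    [0,0,0,0,0,-6,0],
    [0,0,0,0,0,-10,0]
  ]
}}

```text
time_s: 9.68
tcp_pos: [0.4673, 0.1567, 0.1695]
ee_rot: [[-0.001, -1.0, -0.005], [-1.0, 0.001, -0.003], [0.003, 0.005, -1.0]]
wrist_force: [0.8, 0.6, -0.6]
gripper_width: 0.495
gripper_force: 0.0
```

Request:
{"fn": "arm_command", "kwargs": {
  "deltas": [
    [0,0,0,2,0,-4,0],
    [0,0,0,5,0,-7,0],
    [0,0,0,9,0,-7,0],
    [0,0,0,13,0,-7,0],
    [0,0,0,17,0,-7,0],
    [0,0,0,21,0,-7,0],
    [0,0,0,24,0,-7,0],
    [0,0,0,24,0,-7,0]
  ]
}}

```text
time_s: 10.35
tcp_pos: [0.4681, -0.0863, 0.2406]
ee_rot: [[-0.006, -1.0, -0.0], [-1.0, 0.006, -0.001], [0.001, 0.0, -1.0]]
wrist_force: [-0.3, 0.8, 0.6]
gripper_width: 0.5
gripper_force: 0.0
```

Run:
```python
from h import *
goal([.4686,.153,.070],-90)
s=snap("scene","s3");t=snap("top","t3")
z=lambda i:cv2.resize(i,(400,300),interpolation=cv2.INTER_CUBIC)
cv2.imwrite("pics/v3.png",np.vstack([np.hstack([z(s["pixels"][235:325,150:270]),z(t["pixels"][200:290,150:270])]),np.hstack([z(s["pixels"]),z(t["pixels"])])]))
```

```text
tcp [ 0.4681 -0.0863  0.2406] yaw -90.36 j [  9.2   7.4 -19.8   0.  -62.8  -9.6] F [-0.28  0.75  0.65] w 0.5 gf 0.0 t 10.35
rot [ 0.0002 -0.0005 -0.0063] cm [-23.94   0.09  17.05]
```

View pics/v3.png

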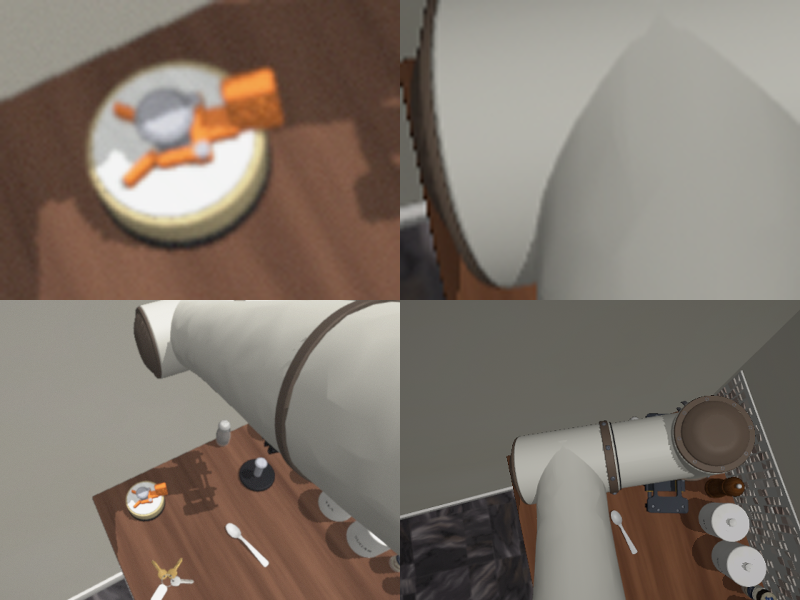

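The scene view shows the clip level on the disc, with the jaws on both sides of the neck under the cap. The near dot is at (202,149) and the near tip at (130,178) in the crop. The shaker is standing. A quick check of how deep it sits:

Run:
```python
from h import *
c=load("s3")
for n,x,y,z in[("dot",202,149,.053),("tip",128,181,.049),("cap",164,112,.077)]:print(n,onz(c,150+x*.3,235+y*.3,z).round(4))
```

```text
dot [0.4507 0.187  0.053 ]
tip [0.4439 0.2287 0.049 ]
cap [0.4654 0.2013 0.077 ]
```

```bash
python3 -c "
from h import *
print(finish_job())"
```

```text
the job is handed in; nothing more can be done
None
```

The orange clip is snapped onto the neck of the tape-roll stand, level on the disc and let go. The salt shaker is still standing, and I handed the job in at about 10.4 s of the 38 s allowed; no verdict came back.

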